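# Put the bench kit into its fitted trays

## Task

Four fitted wooden trays lie at the right of the bench. Put the black tin, the brown jar, the wax cake and the steel snap setter each into the tray made for its shape and size, seated flat on the felt inside the rim, the jar and the tin lid up. Leave the cream thread spool and the roll of masking tape where they are.

Things in the scene. Friction and masses are not known exactly. Their poses are not given: they have to be found in the camera images.
- tin: Low round black tin with a white band, 66 mm across (63 mm at the pads), 20 mm high, 60 g, standing on the bare table. Origin: centre of its underside; z up. Grip it in its upper 12 mm so that the fingers stay above the tray's rim when it is set down.
- jar: Brown jar with a black cap, 43 mm across, 70 mm high (body to 54 mm, cap 34 mm across above that), 90 g, standing on the bare table. Origin: centre of its underside; z up.
- wax: Golden-yellow cake of beeswax, a block 38 x 58 x 18 mm (x, y, z), 40 g, lying flat on the bare table. Origin: centre of its underside; y along its length. Grip it across its 38 mm width in its upper 12 mm.
- setter: Slim grey steel rod, a snap setter, 12 x 100 x 12 mm (x, y, z), 80 g, lying on the bare table; it does not roll. Origin: middle of its underside; y along its length. Either end may point either way in its tray.
- tray_tin_seat (a point): All four trays are the same light wood with a grey felt floor, fixed to the table; felt floor 8 mm above the table top, rim 6 mm thick and 12 mm above the table (4 mm above the felt). This point is the centre of the felt floor. Larger round tray: round well 82 mm across, for the tin.
- tray_jar_seat (a point): All four trays are the same light wood with a grey felt floor, fixed to the table; felt floor 8 mm above the table top, rim 6 mm thick and 12 mm above the table (4 mm above the felt). This point is the centre of the felt floor. Smaller round tray: round well 60 mm across, for the jar.
- tray_wax_seat (a point): All four trays are the same light wood with a grey felt floor, fixed to the table; felt floor 8 mm above the table top, rim 6 mm thick and 12 mm above the table (4 mm above the felt). This point is the centre of the felt floor. Rectangular tray: well 54 x 74 mm (x, y), y along its length, for the wax cake, which lies along y.
- tray_setter_seat (a point): All four trays are the same light wood with a grey felt floor, fixed to the table; felt floor 8 mm above the table top, rim 6 mm thick and 12 mm above the table (4 mm above the felt). This point is the centre of the felt floor. Narrow long tray: well 28 x 116 mm (x, y), y along its length, for the setter, which lies along y. The middle 48 mm of both long rims is left open for the fingers.
- spool: Bystander: cream thread spool, 44 mm across, 58 mm high, standing at the left near edge. Origin: centre of its underside. Not to be moved.
- roll: Bystander: roll of masking tape lying flat, 89 mm across, 19 mm high, beyond the work. Origin: centre of its underside. Not to be moved.

How it is judged:
By the outcome, as a careful person would: the job done as asked, in the order asked, and still so for the second after the job is handed in, with the robot touching nothing.
It also fails if it takes over 115 s, if anything falls off the work surface, if the arm or the gripper's body presses on something with over 40 N, if the wrist force passes 120 N, or if a joint passes its speed limit or range.

## Robot

A 6-joint arm with a two-finger parallel gripper is mounted at the origin on a cart in front of the work surface, level with it; the furniture and walls round the work are solid. World frame = base frame: x ahead of the robot, y to its left, z up, the work surface at z = 0. Lengths are in m, angles in rad, forces in N, time in s.
With the tool pointing down it reaches from about 0.25 to 0.775 m from the base axis. Payload 4 kg.
Tool frame: the origin (TCP) lies at the very end of the fingers, on their centre line; the grasp point (between the pads) lies 19 mm behind it (tcp_to_grasp is the distance from the TCP to the grasp point, in m); z points along the fingers, y is the line along which they close (so a half turn about z gives the same grasp; the last joint's range is limited). The gripper opens to 94 mm and grips with 3 to 60 N. Pads are 16 mm wide; open, the fingers measure 119 mm over their backs; the gripper's body (75 mm by 177 mm) begins 78 mm behind the grasp point.
Start: joints at [1.096, 0.087, 1.371, -0, 1.684, -0.103], TCP at [0.2, 0.512, 0.206] pointing down, gripper open.
Joint ranges: [-3.1, 3.1], [-0.76, 2.03], [0.27, 2.55], [-1.08, 4.22], [0.17, 2.65], [-2.57, 2.57]. Speed limits (rad/s): [2.79, 2.79, 3.14, 3.14, 3.14, 3.14].

## Interface

Orientations are given as [roll, pitch, yaw] about the fixed x, y, z axes, in that order (R = Rz(yaw) Ry(pitch) Rx(roll)).
In Python, from bench import * gives the robot as it stands.
- The arm moves only by the tool creep_tool, called after "Emit:" by a JSON object that holds its "op" and its "data", one argument or row to a line. Schema: {"type":"object","properties":{"rows":{"type":"object","properties":{"aperture":{"type":"array","items":{"type":"number"},"minItems":1,"maxItems":20},"tx":{"type":"array","items":{"type":"number"},"minItems":1,"maxItems":20},"ty":{"type":"array","items":{"type":"number"},"minItems":1,"maxItems":20},"tz":{"type":"array","items":{"type":"number"},"minItems":1,"maxItems":20},"rz":{"type":"array","items":{"type":"number"},"minItems":1,"maxItems":20}},"additionalProperties":false,"required":["aperture","tx","ty","tz","rz"]},"only":{"type":"string"},"quiet":{"type":"boolean"},"lines":{"type":"string"}},"required":["rows"],"additionalProperties":false}. rows is an object with one list for each field, all of the same length, 1 to 20, a row being the entries at one place: aperture (the finger opening in m), tx, ty, tz (the shift in shares of 500 mm (1.0 is 500 mm)), rz (a turn about the tool's z in fractions of the full range, 1 being pi rad); each row shifts and turns the commanded pose from where the row before left it, along the tool's axes as they then stand; what a row does not reach is not made up. A row lasts 1/12 s, in which the tool goes at most 0.0417 m and 0.125 rad, less where a joint would pass 70% of its speed; a pose out of reach is approached as far as the arm can. The fingers move at their own pace and stop on an object; the grip force is fixed at half the most. Time passes only in rows, so rows that do not move let the fingers close. The tool returns the time, the measured TCP pose, the force, the opening and the grip force at its end. only (a regular expression) keeps the lines of the reply that match it, lines (a string "A,B") keeps lines A to B, and quiet returns only ok. Shift and turn numbers lie between -1 and 1, and a call with a number outside is refused. Input that does not fit is refused with a message, and nothing moves.
- get_obs(): the state, without advancing time (a new reading comes with each control period).
- snapshot(name): name is "scene" or "top" or "wrist"; returns a dict with "color" (384x512x3 uint8, blue, green, red), "fx", "fy", "cx", "cy" (pixels), "extrinsics" (4x4, takes a point from world to camera coordinates). Camera axes: x right, y down, z forward; pixel columns grow to the right and rows downward; lengths in m; the calibration is good to about 2 mm. The wrist camera is an equidistant fisheye: a pixel r from the principal point sees the ray r / f radians off the axis. A picture is of the moment at which its call begins. There is no depth.
- close_job(): hands the job in; it is judged then, once.
The state is a dict: "time": time; "joint_positions": joint angles; "qvel": joint speeds; "joint_torque": joint torques, N m; "tool_pos": TCP position; "ee_rot": TCP orientation; "wrist_force": force on the tool from outside, world axes, zero at the start; "wrist_torque": the same for the moment, N m; "width": finger opening in m; "finger_force": force on a finger pad.
Only numpy, scipy, OpenCV 4.12 (cv2) and the standard library are available. Lean on these libraries where they do the work, as an engineer would, in place of code of your own. Each camera call takes 0.05 s, during which the arm holds its last target. There are 200 camera calls.

## Working session

There is one attempt and no reset: what is moved stays moved. The work goes in short steps, Python scripts to look and compute and a tool call to move; the robot and the scene stay as the last step left them, time stands still between calls to the robot, and variables do not carry over. Pictures are saved under pics/ and viewed, at most 14 in all, crops included, and the job is handed in when it is done.

```bash
mkdir -p pics; ls; python3 - <<'E'
from bench import *
import cv2
o=get_obs(); print(o['time'],o['tool_pos'],o['ee_rot'],o['width'])
for n in('scene','top'):
    s=snapshot(n); cv2.imwrite(f'pics/{n}0.png',s['color']); print(n,s['fx'],s['cx'],s['cy'],s['extrinsics'].round(4).tolist() if hasattr(s['extrinsics'],'round') else s['extrinsics'])
E
```

```text
pics
0.0 [0.1995375  0.51191651 0.20431915] [-3.13938786e+00 -2.40690345e-04  2.76980306e+00] 0.09418529505400615
scene 404.27169936567515 252.08227400653672 188.33810852344894 [[0.642, -0.7666, -0.0144, -0.4738], [-0.3365, -0.2649, -0.9037, 0.1938], [0.6889, 0.585, -0.428, 0.7365], [0.0, 0.0, 0.0, 1.0]]
top 464.6672001989503 251.72970868954513 180.67446942123976 [[-0.0556, -0.9984, -0.0055, -0.0806], [-0.9756, 0.0555, -0.2125, 0.599], [0.2125, -0.0064, -0.9771, 1.0466], [0.0, 0.0, 0.0, 1.0]]
```

View pics/top0.png

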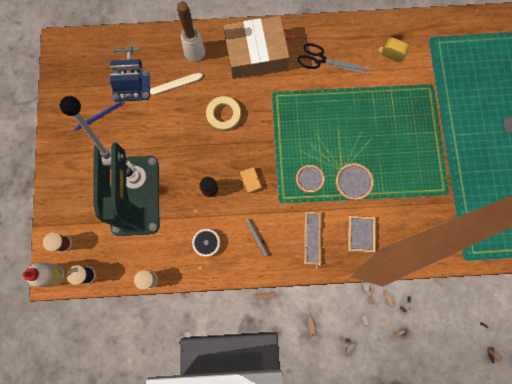

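View pics/scene0.png

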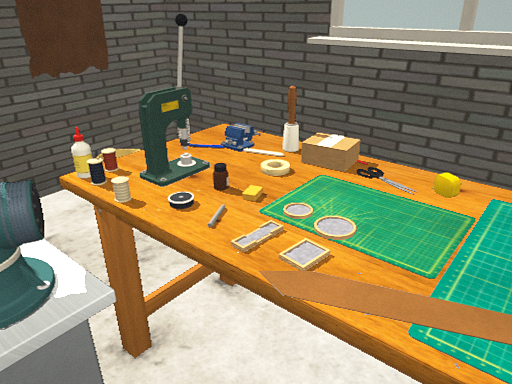

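The top view shows tin ~(206,243), jar cap ~(208,186), wax ~(251,180), setter ~(258,238), round trays (310,179)/(354,181), setter tray (313,238), wax tray (362,234). The same items appear in the scene view. I'll enlarge both.

```bash
python3 - <<'E'
import cv2
for n,(x0,y0,x1,y1),k in (('top',(185,155,385,275),4),('scene',(160,150,360,275),4)):
    a=cv2.imread(f'pics/{n}0.png')[y0:y1,x0:x1]
    a=cv2.resize(a,None,fx=k,fy=k,interpolation=cv2.INTER_CUBIC)
    for x in range(x0,x1,20): cv2.putText(a,str(x),((x-x0)*k,8),0,.3,(255,255,255)); cv2.line(a,((x-x0)*k,10),((x-x0)*k,16),(255,255,255))
    for y in range(y0+5,y1,20): cv2.putText(a,str(y),(0,(y-y0)*k),0,.3,(255,255,255)); cv2.line(a,(20,(y-y0)*k),(26,(y-y0)*k),(255,255,255))
    cv2.imwrite(f'pics/{n}0c.png',a)
E
```

```text
(no output)
```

View pics/top0c.png

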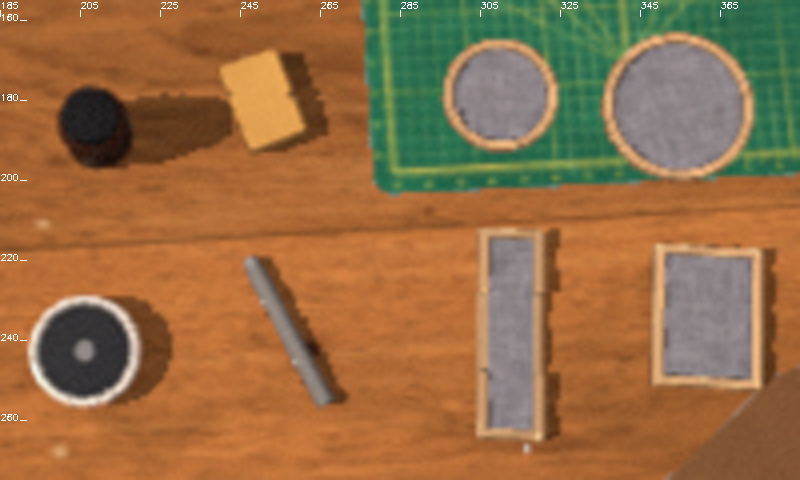

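View pics/scene0c.png

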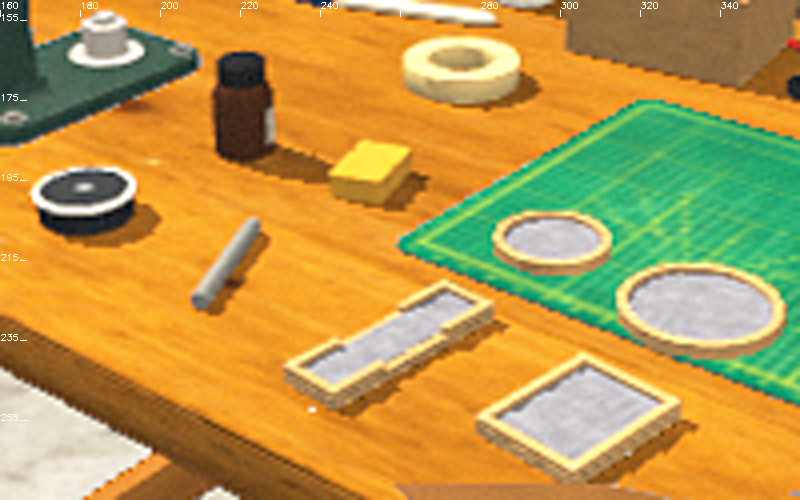

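The crops show the tin, jar, wax cake, setter and four trays clearly. I'll triangulate the points I read from them.

```bash
cat > tri.py <<'E'
import numpy as np, cv2, json
from bench import *
def P(n):
    s=snapshot(n); E=np.array(s['extrinsics'])
    return np.array([[s['fx'],0,s['cx']],[0,s['fy'],s['cy']],[0,0,1]])@E[:3]
def tri(Pa,Pb,a,b):
    X=cv2.triangulatePoints(Pa,Pb,np.array(a,float).T,np.array(b,float).T); return (X[:3]/X[3]).T
def plane(P,uv,z):
    H=np.column_stack([P[:,0],P[:,1],P[:,2]*z+P[:,3]]); q=np.linalg.solve(H,[*uv,1]); return q[:2]/q[2]
E
python3 - <<'E'
from tri import *
Pt,Ps=P('top'),P('scene')
D={'tin':[(84,350),(85,188)],'jar':[(89,115),(241,62)],
'wax':[(220,70),(354,139),(274,50),(412,148),(306,132),(387,186),(258,151),(331,180)],
'setter':[(250,260),(253,224),(328,402),(200,300)],
'tset':[(480,230),(444,281),(546,232),(493,305),(542,440),(330,393),(478,438),(286,371)],
'twax':[(655,245),(583,355),(765,250),(681,403),(762,386),(575,468),(653,384),(478,413)],
'tjar':[(500,95),(552,238)],'ttin':[(678,106),(701,306)]}
zs=dict(tin=.02,jar=.07,wax=.018,setter=.012,tset=.012,twax=.012,tjar=.012,ttin=.012)
for n,v in D.items():
    v=np.array(v,float); a=(v[::2]+.5)/4-.5+[185,155]; b=(v[1::2]+.5)/4-.5+[160,150]
    X=tri(Pt,Ps,a,b); pl=np.array([plane(Pt,u,zs[n]) for u in a]);pl2=np.array([plane(Ps,u,zs[n]) for u in b])
    print(n,X.mean(0).round(4),'top-plane',pl.mean(0).round(4),'scene-plane',pl2.mean(0).round(4))
    if len(X)==4:
        for q in(X,pl,pl2):
            d=(q[0]+q[1]-q[2]-q[3])/2; w=(q[0]+q[3]-q[1]-q[2])/2; print('  yaw long',np.degrees(np.arctan2(-d[0],d[1])).round(1),'len',np.linalg.norm(d[:2]).round(4),'w',np.linalg.norm(w[:2]).round(4), 'w-yaw',np.degrees(np.arctan2(w[1],w[0])).round(1))
    if len(X)==2:
        for q in(X,pl,pl2): d=q[0]-q[1]; print('  yaw',np.degrees(np.arctan2(-d[0],d[1])).round(1),np.linalg.norm(d[:2]))
E
```

```text
tin [0.4577 0.0055 0.0187] top-plane [0.4575 0.0054] scene-plane [0.456  0.0034]
jar [ 0.5926 -0.0071  0.0665] top-plane [ 0.5917 -0.0073] scene-plane [ 0.5867 -0.0134]
wax [ 0.6063 -0.112   0.0157] top-plane [ 0.606  -0.1121] scene-plane [ 0.6025 -0.1149]
  yaw long -68.9 len 0.0551 w 0.0367 w-yaw 110.5
  yaw long -70.4 len 0.0564 w 0.0341 w-yaw 108.1
  yaw long -64.9 len 0.0624 w 0.04 w-yaw 111.3
setter [ 0.4632 -0.1186  0.0059] top-plane [ 0.4631 -0.1189] scene-plane [ 0.4547 -0.1261]
  yaw -64.4 0.09912310351975762
  yaw -64.4 0.09853788646083173
  yaw -64.8 0.09604634970277456
tset [ 0.4534 -0.2545  0.0096] top-plane [ 0.4534 -0.2544] scene-plane [ 0.4503 -0.2569]
  yaw long -95.5 len 0.1264 w 0.0388 w-yaw 83.7
  yaw long -95.6 len 0.1264 w 0.0396 w-yaw 85.0
  yaw long -94.7 len 0.1272 w 0.0354 w-yaw 85.6
twax [ 0.4576 -0.3755  0.0108] top-plane [ 0.4576 -0.3755] scene-plane [ 0.4557 -0.3763]
  yaw long -97.1 len 0.0839 w 0.0658 w-yaw 84.1
  yaw long -97.1 len 0.084 w 0.0667 w-yaw 84.9
  yaw long -98.3 len 0.0806 w 0.0645 w-yaw 83.3
tjar [ 0.6029 -0.2599  0.0095] top-plane [ 0.6025 -0.2597] scene-plane [ 0.5989 -0.2623]
ttin [ 0.5898 -0.3709  0.0082] top-plane [ 0.5891 -0.3701] scene-plane [ 0.5838 -0.3738]
```

Heights come out within a few mm of the text, so the measurements are usable: tin (0.4575, 0.0055), tin tray (0.5895, -0.3705).

```bash
cat > to.py <<'E'
import sys, numpy as np
from bench import *
from scipy.spatial.transform import Rotation as R
def to(x,y,z,yaw=None):
    o=get_obs(); r=R.from_euler('xyz',o['ee_rot']); d=r.inv().apply(np.array([x,y,z])-o['tool_pos'])
    t=0 if yaw is None else -((np.radians(yaw)-o['ee_rot'][2]+np.pi)%(2*np.pi)-np.pi)
    print('t',round(o['time'],2),'pos',np.round(o['tool_pos'],4),'yaw',np.degrees(o['ee_rot'][2]).round(2),'w',round(o['width'],4),'j6',round(o['joint_positions'][5],2))
    print('delta tool',d.round(4),'turn',round(t,4))
if __name__=='__main__': to(*map(float,sys.argv[1:]))
E
python3 to.py .4575 .0055 .12 20
```

```text
t 0.2 pos [0.1996 0.5121 0.2048] yaw 158.7 w 0.0943 j6 -0.1
delta tool [-0.4243 -0.3783  0.0852] turn 2.4208
```

Careful with the scale: shifts go in shares of 500 mm and turns go in shares of pi rad. That gives: -0.03 m / 0.5 = -0.06, -0.027 m / 0.5 = -0.054.

Emit:
{"op": "creep_tool", "data": {
  "rows": {"aperture":[0.094, 0.094, 0.094, 0.094, 0.094, 0.094, 0.094, 0.094, 0.094, 0.094, 0.094, 0.094, 0.094, 0.094], "tx":[-0.06, -0.06, -0.06, -0.06, -0.06, -0.06, -0.06, -0.06, -0.06, -0.06, -0.06, -0.06, -0.06, -0.06], "ty":[-0.054, -0.054, -0.054, -0.054, -0.054, -0.054, -0.054, -0.054, -0.054, -0.054, -0.054, -0.054, -0.054, -0.054], "tz":[0, 0, 0, 0, 0, 0, 0, 0, 0, 0, 0, 0, 0, 0], "rz":[0, 0, 0, 0, 0, 0, 0, 0, 0, 0, 0, 0, 0, 0]}
}}

```text
time: 1.37
tool_pos: [0.4541, 0.0057, 0.2055]
ee_rot: [3.141, 0.0, 2.769]
wrist_force: [-0.1, 0.6, 0.0]
width: 0.0942
finger_force: 0.0
```

Emit:
{"op": "creep_tool", "data": {
  "rows": {"aperture":[0.094, 0.094, 0.094, 0.094, 0.094, 0.094, 0.094, 0.094, 0.094, 0.094, 0.094, 0.094, 0.094, 0.094, 0.094, 0.094, 0.094, 0.094, 0.094, 0.094], "tx":[0, 0, 0, 0, 0, 0, 0, 0, 0, 0, 0, 0, 0, 0, 0, 0, 0, 0, 0, 0], "ty":[0, 0, 0, 0, 0, 0, 0, 0, 0, 0, 0, 0, 0, 0, 0, 0, 0, 0, 0, 0], "tz":[0, 0, 0, 0, 0, 0, 0, 0, 0, 0, 0, 0, 0, 0, 0, 0, 0, 0, 0, 0], "rz":[0.0385, 0.0385, 0.0385, 0.0385, 0.0385, 0.0385, 0.0385, 0.0385, 0.0385, 0.0385, 0.0385, 0.0385, 0.0385, 0.0385, 0.0385, 0.0385, 0.0385, 0.0385, 0.0385, 0.0385]}
}}

```text
time: 3.03
tool_pos: [0.4536, 0.0077, 0.2052]
ee_rot: [-3.141, 0.0, 0.344]
wrist_force: [0.5, 0.1, -0.6]
width: 0.094
finger_force: 0.0
```

```bash
python3 to.py .4575 .0055 .03 20
python3 - <<'E'
from bench import *
import cv2
s=snapshot('wrist'); cv2.imwrite('pics/w1.png',s['color']); print({k:s[k] for k in('fx','fy','cx','cy')}); print(s['extrinsics'])
E
```

```text
t 3.03 pos [0.4536 0.0077 0.2052] yaw 19.7 w 0.094 j6 1.12
delta tool [0.003  0.0034 0.1752] turn -0.0053
{'fx': 297.3186396354542, 'fy': 297.3186396354542, 'cx': 259.38586135582665, 'cy': 192.94222632957016}
[[ 3.36896258e-01 -9.41541550e-01 -6.48422105e-04 -1.46535151e-01]
 [-9.10204345e-01 -3.25859428e-01  2.55624105e-01  3.88921377e-01]
 [-2.40892010e-01 -8.55286078e-02 -9.66776032e-01  4.99556735e-01]
 [ 0.00000000e+00  0.00000000e+00  0.00000000e+00  1.00000000e+00]]
```

View pics/w1.png

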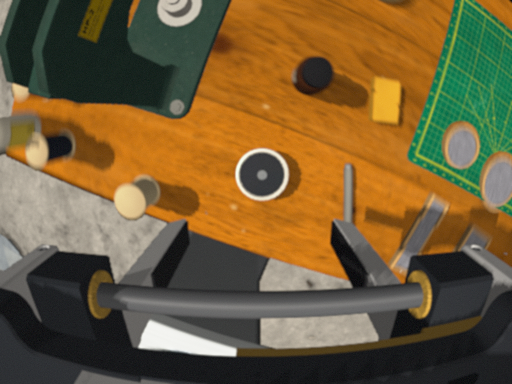

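Wrist view: tin lid centre at (262,175), jar cap centre ~(317,73), wax top centre ~(387,101), jar tray centre ~(461,146). I'll cross-check these against the top view.

```bash
cat >> tri.py <<'E'
def wplane(s,uv,z):
    K=np.array([[s['fx'],0,s['cx']],[0,s['fy'],s['cy']],[0,0,1.]])
    n=cv2.fisheye.undistortPoints(np.array([[uv]],float),K,np.zeros(4))[0,0]
    E=np.array(s['extrinsics']); c=-E[:3,:3].T@E[:3,3]; d=E[:3,:3].T@[n[0],n[1],1]
    return (c+d*(z-c[2])/d[2])[:2]
E
python3 - <<'E'
from tri import *
s=snapshot('wrist')
for n,uv,z in(('tin',(262,175),.02),('jar',(317,73),.07),('wax',(387,101),.018),('tjar',(461,146),.012)): print(n,wplane(s,uv,z).round(4))
E
```

```text
tin [0.456 0.004]
jar [ 0.5885 -0.0099]
wax [ 0.603 -0.115]
tjar [ 0.5981 -0.2582]
```

In the tool's units: 0.038 m / 0.5 = 0.076, 0.0145 m / 0.5 = 0.029.

Emit:
{"op": "creep_tool", "data": {
  "rows": {"aperture":[0.094, 0.094, 0.094, 0.094, 0.094, 0.094, 0.094, 0.094, 0.094, 0.05, 0.05, 0.05, 0.05, 0.05, 0.05], "tx":[0.0046, 0, 0, 0, 0, 0, 0, 0, 0, 0, 0, 0, 0, 0, 0], "ty":[0.0074, 0, 0, 0, 0, 0, 0, 0, 0, 0, 0, 0, 0, 0, 0], "tz":[0.076, 0.076, 0.076, 0.076, 0.029, 0.029, 0.029, 0, 0, 0, 0, 0, 0, 0, 0], "rz":[0, 0, 0, 0, 0, 0, 0, 0, 0, 0, 0, 0, 0, 0, 0]}
}}

```text
time: 4.38
tool_pos: [0.4576, 0.005, 0.0106]
ee_rot: [3.141, -0.001, 0.35]
wrist_force: [-0.3, 0.4, 1.8]
width: 0.0622
finger_force: 30.0
```

```bash
python3 to.py .5895 -.3705 .1 20
```

```text
t 4.38 pos [0.4576 0.005  0.0106] yaw 20.05 w 0.0622 j6 1.11
delta tool [-0.0048  0.398  -0.0893] turn 0.0009
```

In the tool's units: 0.033 m / 0.5 = 0.066, -0.005 m / 0.5 = -0.01.

Emit:
{"op": "creep_tool", "data": {
  "rows": {"aperture":[0.05, 0.05, 0.05, 0.05, 0.05, 0.05, 0.05, 0.05, 0.05, 0.05, 0.05, 0.05, 0.05, 0.05, 0.05, 0.05, 0.05, 0.05], "tx":[0, 0, 0, 0, 0, 0, 0, 0, 0, 0, 0, 0, 0, 0, 0, -0.01, 0, 0], "ty":[0, 0, 0, 0, 0.066, 0.066, 0.066, 0.066, 0.066, 0.066, 0.066, 0.066, 0.066, 0.066, 0.066, 0.066, 0, 0], "tz":[-0.02, -0.06, -0.06, -0.04, 0, 0, 0, 0, 0, 0, 0, 0, 0, 0, 0, 0, 0, 0], "rz":[0, 0, 0, 0, 0, 0, 0, 0, 0, 0, 0, 0, 0, 0, 0, 0, 0, 0]}
}}

```text
time: 5.88
tool_pos: [0.5878, -0.3702, 0.0992]
ee_rot: [-3.14, 0.001, 0.347]
wrist_force: [-0.2, 0.5, -0.6]
width: 0.0617
finger_force: 30.0
```

```bash
python3 to.py .5895 -.3705 .0195 20
python3 - <<'E'
from bench import *
import cv2
s=snapshot('wrist'); a=s['color']; cv2.imwrite('pics/w2.png',cv2.resize(a[100:384,60:460],None,fx=2,fy=2,interpolation=cv2.INTER_CUBIC))
E
```

```text
t 5.88 pos [ 0.5878 -0.3702  0.0992] yaw 19.9 w 0.0617 j6 0.58
delta tool [0.0016 0.001  0.0797] turn -0.0017
```

View pics/w2.png

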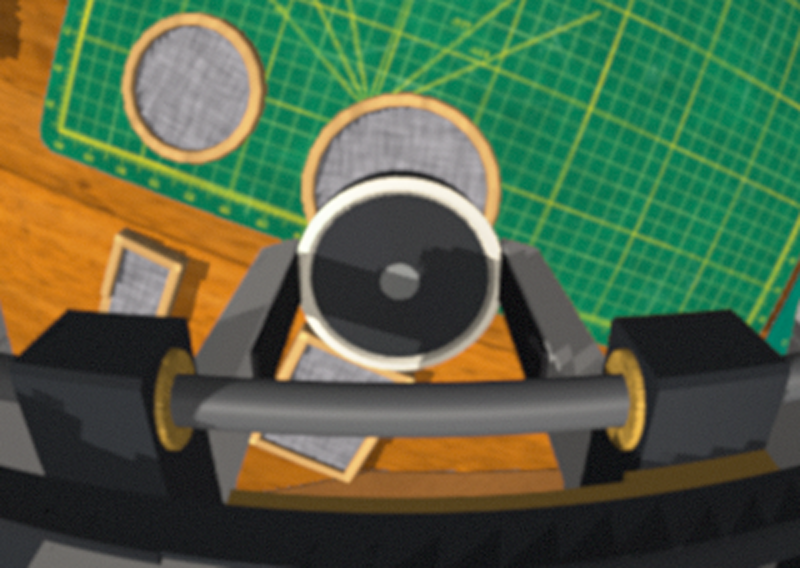

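The wrist crop shows the tin held level, its lid centre at crop (400,272). The tin tray behind it spans columns 302–500 with its far edge at (401,93), and the jar tray centre is at (193,88).

```bash
python3 - <<'E'
from tri import *
s=snapshot('wrist'); c=lambda u,v:(60+(u+.5)/2-.5,100+(v+.5)/2-.5)
t=wplane(s,c(400,272),.1087)
L,Rr,T=[wplane(s,c(*p),.012) for p in((302,185),(500,185),(401,93))]
up=np.array([np.cos(.347),np.sin(.347)])
print('tin',t,'L',L,'R',Rr,'dist',np.linalg.norm(L-Rr),'T-47',T-.047*up,'mid',(L+Rr)/2,'tjar',wplane(s,c(193,88),.012))
E
```

```text
tin [ 0.59026181 -0.36935557] L [ 0.57683784 -0.32552363] R [ 0.60843444 -0.41229055] dist 0.09234091019235766 T-47 [ 0.58841729 -0.37032159] mid [ 0.59263614 -0.36890709] tjar [ 0.60339605 -0.2619784 ]
```

In the tool's units: 0.03 m / 0.5 = 0.06, 0.001 m / 0.5 = 0.002.

Emit:
{"op": "creep_tool", "data": {
  "rows": {"aperture":[0.05, 0.05, 0.05, 0.05, 0.05, 0.05, 0.05, 0.05], "tx":[0.002, 0, 0, 0, 0, 0, 0, 0], "ty":[0.002, 0, 0, 0, 0, 0, 0, 0], "tz":[0.06, 0.06, 0.024, 0.01, 0.005, 0, 0, 0], "rz":[0, 0, 0, 0, 0, 0, 0, 0]}
}}

```text
time: 6.65
tool_pos: [0.5907, -0.37, 0.0229]
ee_rot: [3.138, -0.002, 0.35]
wrist_force: [-0.2, -0.0, -0.6]
width: 0.0617
finger_force: 30.0
```

```bash
python3 to.py .5895 -.3705 .0187 20
```

```text
t 6.65 pos [ 0.5907 -0.37    0.0229] yaw 20.05 w 0.0617 j6 0.58
delta tool [-0.0013  0.      0.0042] turn 0.0009
```

In the tool's units: 0.002 m / 0.5 = 0.004.

Emit:
{"op": "creep_tool", "data": {
  "rows": {"aperture":[0.05, 0.05, 0.05, 0.05, 0.05], "tx":[0, 0, 0, 0, 0], "ty":[0, 0, 0, 0, 0], "tz":[0.004, 0.004, 0, 0, 0], "rz":[0, 0, 0, 0, 0]}
}}

```text
time: 7.07
tool_pos: [0.5904, -0.3701, 0.0185]
ee_rot: [3.139, -0.002, 0.35]
wrist_force: [-0.2, -0.7, 5.1]
width: 0.0622
finger_force: 30.0
```

```bash
python3 to.py .5895 -.3705 .0187 20
```

```text
t 7.07 pos [ 0.5904 -0.3701  0.0185] yaw 20.04 w 0.0622 j6 0.58
delta tool [-0.001   0.0001 -0.0002] turn 0.0007
```

In the tool's units: -0.04 m / 0.5 = -0.08, -0.034 m / 0.5 = -0.068.

Emit:
{"op": "creep_tool", "data": {
  "rows": {"aperture":[0.08, 0.08, 0.08, 0.08, 0.08, 0.08, 0.08, 0.08, 0.08, 0.08, 0.08, 0.08, 0.08, 0.08, 0.08, 0.08, 0.08, 0.08, 0.08], "tx":[0, 0, 0, 0, 0, 0, 0, 0.0248, 0.0248, 0.0248, 0.0248, 0.0248, 0.0248, 0.0248, 0.0248, 0.0248, 0.0248, 0, 0], "ty":[0, 0, 0, 0, 0, 0, 0, -0.068, -0.068, -0.068, -0.068, -0.068, -0.068, -0.068, -0.068, -0.068, -0.068, 0, 0], "tz":[0, 0, 0, -0.02, -0.06, -0.08, -0.07, 0, 0, 0, 0, 0, 0, 0, 0, 0, 0, 0, 0], "rz":[0, 0, 0, 0, 0, 0, 0, 0, 0, 0, 0, 0, 0, 0, 0, 0, 0, 0, 0]}
}}

```text
time: 8.65
tool_pos: [0.5894, -0.0057, 0.132]
ee_rot: [3.141, -0.0, 0.353]
wrist_force: [0.7, -0.2, -0.5]
width: 0.0801
finger_force: 0.0
```

```bash
python3 to.py .5905 -.0085 .022 20
python3 - <<'E'
from bench import *
import cv2
cv2.imwrite('pics/w3.png',snapshot('wrist')['color'])
E
```

```text
t 8.65 pos [ 0.5894 -0.0057  0.132 ] yaw 20.25 w 0.0801 j6 1.11
delta tool [0.    0.003 0.11 ] turn 0.0044
```

View pics/w3.png

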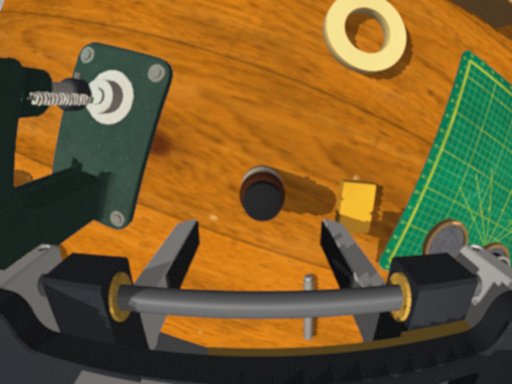

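The jar cap centre is at about (262.5,200), between the fingertips at columns ~198 and ~322.

```bash
python3 - <<'E'
from tri import *
s=snapshot('wrist')
print(wplane(s,(262.5,200),.07), 'wax',wplane(s,(357,201),.018))
E
```

```text
[ 0.59493353 -0.00914977] wax [ 0.61426588 -0.10977487]
```

In the tool's units: 0.03 m / 0.5 = 0.06, 0.0035 m / 0.5 = 0.007.

Emit:
{"op": "creep_tool", "data": {
  "rows": {"aperture":[0.08, 0.08, 0.08, 0.08, 0.08, 0.08, 0.08, 0.03, 0.03, 0.03, 0.03, 0.03, 0.03, 0.03], "tx":[0.003, 0, 0, 0, 0, 0, 0, 0, 0, 0, 0, 0, 0, 0], "ty":[0.007, 0, 0, 0, 0, 0, 0, 0, 0, 0, 0, 0, 0, 0], "tz":[0.04, 0.06, 0.06, 0.03, 0.03, 0, 0, 0, 0, 0, 0, 0, 0, 0], "rz":[0, 0, 0, 0, 0, 0, 0, 0, 0, 0, 0, 0, 0, 0]}
}}

```text
time: 9.92
tool_pos: [0.5923, -0.0098, 0.022]
ee_rot: [-3.141, -0.001, 0.35]
wrist_force: [-0.4, 0.2, 1.4]
width: 0.0425
finger_force: 30.0
```

```bash
python3 to.py .6025 -.2597 .12 20
```

```text
t 9.92 pos [ 0.5923 -0.0098  0.022 ] yaw 20.06 w 0.0425 j6 1.11
delta tool [-0.076   0.2382 -0.0981] turn 0.001
```

In the tool's units: 0.034 m / 0.5 = 0.068, -0.0109 m / 0.5 = -0.0218.

Emit:
{"op": "creep_tool", "data": {
  "rows": {"aperture":[0.03, 0.03, 0.03, 0.03, 0.03, 0.03, 0.03, 0.03, 0.03, 0.03, 0.03, 0.03, 0.03], "tx":[0, 0, 0, 0, -0.0218, -0.0218, -0.0218, -0.0218, -0.0218, -0.0218, -0.0218, 0, 0], "ty":[0, 0, 0, 0, 0.068, 0.068, 0.068, 0.068, 0.068, 0.068, 0.068, 0, 0], "tz":[-0.02, -0.06, -0.06, -0.02, 0, 0, 0, 0, 0, 0, 0, 0, 0], "rz":[0, 0, 0, 0, 0, 0, 0, 0, 0, 0, 0, 0, 0]}
}}

```text
time: 11.0
tool_pos: [0.6012, -0.2619, 0.1003]
ee_rot: [-3.14, 0.001, 0.346]
wrist_force: [-0.6, 1.0, -1.2]
width: 0.0418
finger_force: 30.0
```

```bash
python3 to.py .6025 -.260 .030 20
python3 - <<'E'
from bench import *
import cv2
cv2.imwrite('pics/w4.png',cv2.resize(snapshot('wrist')['color'][80:364,60:460],None,fx=2,fy=2,interpolation=cv2.INTER_CUBIC))
E
```

```text
t 11.0 pos [ 0.6012 -0.2619  0.1003] yaw 19.84 w 0.0418 j6 0.73
delta tool [ 0.0019 -0.0012  0.0703] turn -0.0028
```

View pics/w4.png

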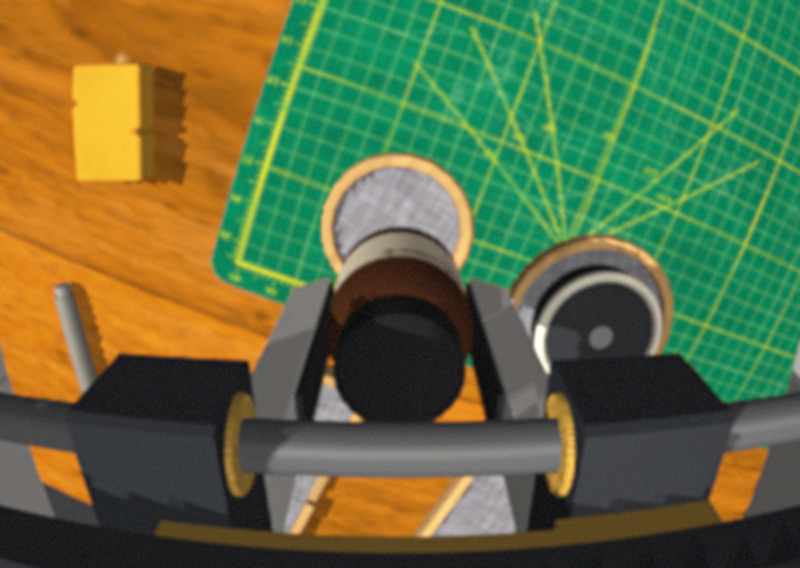

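The jar is held upright, with its cap centre at crop (400,358). The jar tray spans columns 321–473 with its far edge at (397,153), and the tin lid sits at (600,337) inside its tray (columns 510–673, far edge at row 236).

```bash
python3 - <<'E'
from tri import *
s=snapshot('wrist'); c=lambda u,v:(60+(u+.5)/2-.5,80+(v+.5)/2-.5)
up=np.array([np.cos(.346),np.sin(.346)])
print('cap',wplane(s,c(400,358),.148),'tray',wplane(s,c(397,153),.012)-.036*up, wplane(s,c(321,222),.012),wplane(s,c(473,222),.012))
print('tin',wplane(s,c(600,337),.028),'tray far',wplane(s,c(585,236),.012),wplane(s,c(673,300),.012),wplane(s,c(511,300),.012),'wax',wplane(s,c(108,122),.018))
E
```

```text
cap [ 0.60756756 -0.25946585] tray [ 0.60301711 -0.25944697] [ 0.59454403 -0.22490382] [ 0.61872174 -0.29141528]
tin [ 0.59015381 -0.36862668] tray far [ 0.63106825 -0.34556903] [ 0.61643788 -0.40731908] [ 0.58871344 -0.32381315] wax [ 0.60745729 -0.11164429]
```

In the tool's units: 0.03 m / 0.5 = 0.06, -0.002 m / 0.5 = -0.004.

Emit:
{"op": "creep_tool", "data": {
  "rows": {"aperture":[0.03, 0.03, 0.03, 0.03, 0.03, 0.03, 0.03, 0.03], "tx":[0, 0, 0, 0, 0, 0, 0, 0], "ty":[-0.004, 0, 0, 0, 0, 0, 0, 0], "tz":[0.06, 0.04, 0.02, 0.01, 0.006, 0, 0, 0], "rz":[0, 0, 0, 0, 0, 0, 0, 0]}
}}

```text
time: 11.77
tool_pos: [0.6023, -0.2584, 0.0352]
ee_rot: [3.14, -0.002, 0.35]
wrist_force: [-0.5, -0.7, -1.0]
width: 0.0424
finger_force: 30.0
```

```bash
python3 to.py .6015 -.260 .030 20
```

```text
t 11.77 pos [ 0.6023 -0.2584  0.0352] yaw 20.05 w 0.0424 j6 0.73
delta tool [-0.0013  0.0012  0.0052] turn 0.001
```

In the tool's units: 0.002 m / 0.5 = 0.004, 0.001 m / 0.5 = 0.002.

Emit:
{"op": "creep_tool", "data": {
  "rows": {"aperture":[0.03, 0.03, 0.03, 0.03, 0.03, 0.03], "tx":[0, 0, 0, 0, 0, 0], "ty":[0.002, 0, 0, 0, 0, 0], "tz":[0.004, 0.004, 0.002, 0, 0, 0], "rz":[0, 0, 0, 0, 0, 0]}
}}

```text
time: 12.27
tool_pos: [0.6023, -0.2595, 0.03]
ee_rot: [3.14, -0.001, 0.35]
wrist_force: [-0.9, 0.4, 5.3]
width: 0.0423
finger_force: 30.0
```

```bash
python3 to.py .6015 -.260 .030 20
```

```text
t 12.27 pos [ 0.6023 -0.2595  0.03  ] yaw 20.03 w 0.0423 j6 0.73
delta tool [-0.0009  0.0002 -0.    ] turn 0.0006
```

In the tool's units: -0.04 m / 0.5 = -0.08, -0.034 m / 0.5 = -0.068.

Emit:
{"op": "creep_tool", "data": {
  "rows": {"aperture":[0.062, 0.062, 0.062, 0.062, 0.062, 0.062, 0.062, 0.062, 0.062, 0.062, 0.062, 0.062, 0.062], "tx":[0, 0, 0, 0, 0, 0, 0, 0.0264, 0.0264, 0.0264, 0.0264, 0, 0], "ty":[0, 0, 0, 0, 0, 0, 0, -0.068, -0.068, -0.068, -0.068, 0, 0], "tz":[0, 0, 0, -0.02, -0.06, -0.08, -0.04, 0, 0, 0, 0, 0, 0], "rz":[0, 0, 0, 0, 0, 0, 0, 0, 0, 0, 0, 0, 0]}
}}

```text
time: 13.35
tool_pos: [0.6048, -0.1112, 0.1291]
ee_rot: [3.141, -0.0, 0.353]
wrist_force: [0.5, -0.2, -0.0]
width: 0.0622
finger_force: 0.0
```

```bash
python3 to.py .605 -.113 .009 20
python3 - <<'E'
from bench import *
import cv2
cv2.imwrite('pics/w5.png',cv2.resize(snapshot('wrist')['color'][100:384,60:460],None,fx=2,fy=2,interpolation=cv2.INTER_CUBIC))
E
```

```text
t 13.35 pos [ 0.6048 -0.1112  0.1291] yaw 20.25 w 0.0622 j6 0.94
delta tool [-0.0005  0.0017  0.1201] turn 0.0044
```

View pics/w5.png

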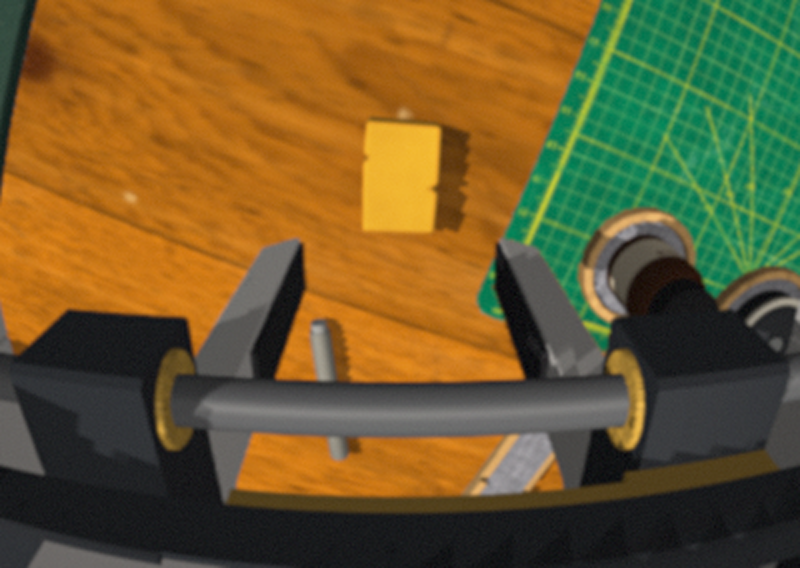

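The wax top corners are at about (367,121), (440,126), (435,232) and (363,231) in the crop, roughly square to the fingers. The jar stands in its tray at right.

```bash
python3 - <<'E'
from tri import *
s=snapshot('wrist'); c=lambda u,v:(60+(u+.5)/2-.5,100+(v+.5)/2-.5)
q=np.array([wplane(s,c(*p),.018) for p in((367,121),(440,126),(435,232),(363,231))]); d=(q[0]+q[1]-q[2]-q[3])/2
print(q.mean(0),np.linalg.norm(d),'tool yaw',np.degrees(np.arctan2(d[1],d[0])))
E
python3 to.py .606 -.113 .0085 20.5
```

```text
[ 0.60697741 -0.11414353] 0.056054185040743304 tool yaw 17.83816482710511
t 13.45 pos [ 0.6047 -0.1136  0.1288] yaw 20.05 w 0.0618 j6 0.94
delta tool [ 0.0014 -0.0002  0.1203] turn -0.0079
```

In the tool's units: 0.03 m / 0.5 = 0.06, 0.015 m / 0.5 = 0.03, 0.015 rad / 3.1416 = 0.0048.

Emit:
{"op": "creep_tool", "data": {
  "rows": {"aperture":[0.062, 0.062, 0.062, 0.062, 0.062, 0.062, 0.062, 0.02, 0.02, 0.02, 0.02, 0.02, 0.02, 0.02], "tx":[0.002, 0, 0, 0, 0, 0, 0, 0, 0, 0, 0, 0, 0, 0], "ty":[0, 0, 0, 0, 0, 0, 0, 0, 0, 0, 0, 0, 0, 0], "tz":[0.06, 0.06, 0.06, 0.03, 0.029, 0, 0, 0, 0, 0, 0, 0, 0, 0], "rz":[0.0048, 0, 0, 0, 0, 0, 0, 0, 0, 0, 0, 0, 0, 0]}
}}

```text
time: 14.62
tool_pos: [0.6064, -0.113, 0.0103]
ee_rot: [3.14, -0.002, 0.335]
wrist_force: [-0.2, -0.2, 3.7]
width: 0.0381
finger_force: 30.0
```

```bash
python3 to.py .457 -.3755 .08 -6.3
```

```text
t 14.62 pos [ 0.6064 -0.113   0.0103] yaw 19.19 w 0.0381 j6 0.96
delta tool [-0.2272  0.1989 -0.0698] turn 0.4449
```

In the tool's units: -0.03 m / 0.5 = -0.06, -0.0284 m / 0.5 = -0.0568, 0.111 rad / 3.1416 = 0.0353.

Emit:
{"op": "creep_tool", "data": {
  "rows": {"aperture":[0.02, 0.02, 0.02, 0.02, 0.02, 0.02, 0.02, 0.02, 0.02, 0.02, 0.02, 0.02, 0.02, 0.02, 0.02, 0.02, 0.02, 0.02], "tx":[0, 0, 0, 0, -0.0568, -0.0568, -0.0568, -0.0568, -0.0568, -0.0568, -0.0568, -0.0568, 0, 0, 0, 0, 0, 0], "ty":[0, 0, 0, 0, 0.0498, 0.0498, 0.0498, 0.0498, 0.0498, 0.0498, 0.0498, 0.0498, 0, 0, 0, 0, 0, 0], "tz":[-0.02, -0.06, -0.06, -0.05, 0, 0, 0, 0, 0, 0, 0, 0, 0, 0, 0, 0, 0, 0], "rz":[0, 0, 0, 0, 0, 0, 0, 0, 0, 0, 0, 0, 0.0353, 0.0353, 0.0353, 0.0353, 0, 0]}
}}

```text
time: 16.12
tool_pos: [0.4563, -0.3753, 0.1038]
ee_rot: [-3.141, 0.0, -0.106]
wrist_force: [-0.6, -0.4, -0.7]
width: 0.038
finger_force: 30.0
```

```bash
python3 to.py .457 -.3755 .0185 -6.3
python3 - <<'E'
from bench import *
import cv2
cv2.imwrite('pics/w6.png',cv2.resize(snapshot('wrist')['color'][100:384,60:460],None,fx=2,fy=2,interpolation=cv2.INTER_CUBIC))
E
```

```text
t 16.12 pos [ 0.4563 -0.3753  0.1038] yaw -6.09 w 0.038 j6 0.89
delta tool [0.0007 0.0002 0.0853] turn 0.0037
```

View pics/w6.png

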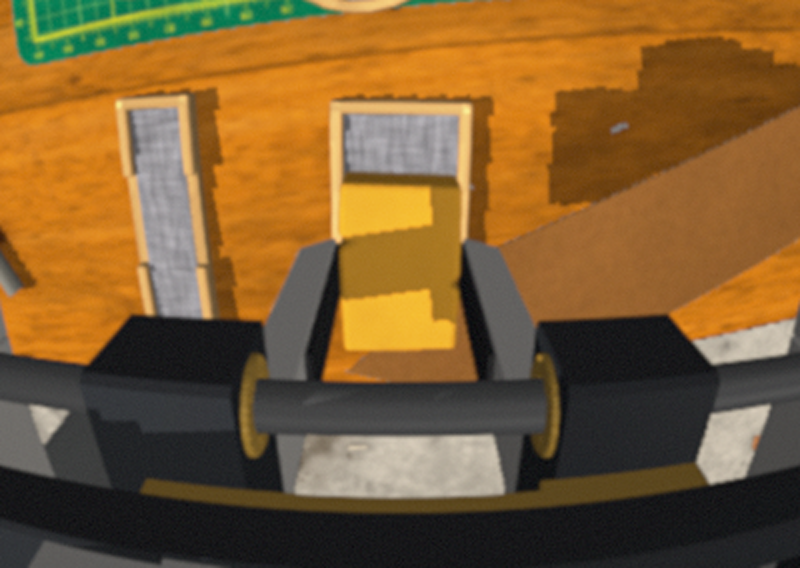

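The wax cake is held square over its tray: centre column ~399, with the tray's far rim running from (330,102) to (472,103). Its back edge is at row ~178 and its front at row ~350.

```bash
python3 - <<'E'
from tri import *
s=snapshot('wrist'); c=lambda u,v:(60+(u+.5)/2-.5,100+(v+.5)/2-.5)
a,b=[wplane(s,c(*p),.012) for p in((330,101),(472,103))]
m=(a+b)/2; u=np.array([-(b-a)[1],(b-a)[0]]); u/=np.linalg.norm(u)
print('tray',m-.043*u,'yaw',np.degrees(np.arctan2(u[1],u[0])),np.linalg.norm(b-a))
print('wax',np.mean([wplane(s,c(*p),.1118) for p in((340,180),(463,177),(344,350),(456,350))],0))
print('tset far',wplane(s,c(117,100),.012),wplane(s,c(190,95),.012))
E
```

```text
tray [ 0.45629007 -0.37649924] yaw -6.899567877839853 0.06502471916688814
wax [ 0.45899762 -0.37712285]
tset far [ 0.51780464 -0.24313507] [ 0.51443083 -0.28270032]
```

In the tool's units: 0.03 m / 0.5 = 0.06, 0.012 m / 0.5 = 0.024, 0.01 rad / 3.1416 = 0.0032.

Emit:
{"op": "creep_tool", "data": {
  "rows": {"aperture":[0.02, 0.02, 0.02, 0.02, 0.02, 0.02, 0.02, 0.02], "tx":[-0.002, 0, 0, 0, 0, 0, 0, 0], "ty":[0.001, 0, 0, 0, 0, 0, 0, 0], "tz":[0.06, 0.06, 0.024, 0.01, 0.006, 0, 0, 0], "rz":[0.0032, 0, 0, 0, 0, 0, 0, 0]}
}}

```text
time: 16.88
tool_pos: [0.4564, -0.3769, 0.0258]
ee_rot: [3.14, -0.003, -0.119]
wrist_force: [0.1, -1.1, 0.5]
width: 0.0381
finger_force: 30.0
```

```bash
python3 to.py .4562 -.376 .0183 -6.5
```

```text
t 16.88 pos [ 0.4564 -0.3769  0.0258] yaw -6.81 w 0.0381 j6 0.9
delta tool [-0.0003 -0.0008  0.0075] turn -0.0055
```

In the tool's units: 0.003 m / 0.5 = 0.006, 0.002 m / 0.5 = 0.004.

Emit:
{"op": "creep_tool", "data": {
  "rows": {"aperture":[0.02, 0.02, 0.02, 0.02, 0.02, 0.02], "tx":[0, 0, 0, 0, 0, 0], "ty":[0, 0, 0, 0, 0, 0], "tz":[0.006, 0.004, 0.003, 0, 0, 0], "rz":[0, 0, 0, 0, 0, 0]}
}}

```text
time: 17.38
tool_pos: [0.4556, -0.3762, 0.0183]
ee_rot: [3.141, -0.001, -0.119]
wrist_force: [-0.6, 1.3, 4.6]
width: 0.038
finger_force: 30.0
```

```bash
python3 to.py .4562 -.376 .0183 -6.5
```

```text
t 17.38 pos [ 0.4556 -0.3762  0.0183] yaw -6.83 w 0.038 j6 0.9
delta tool [ 0.0005 -0.0003  0.    ] turn -0.0058
```

In the tool's units: -0.0366 m / 0.5 = -0.0732, -0.0034 m / 0.5 = -0.0068, -0.113 rad / 3.1416 = -0.036.

Emit:
{"op": "creep_tool", "data": {
  "rows": {"aperture":[0.054, 0.054, 0.054, 0.054, 0.054, 0.054, 0.054, 0.054, 0.054, 0.054, 0.054, 0.054, 0.054, 0.054, 0.054, 0.054, 0.054, 0.054, 0.054, 0.054], "tx":[0, 0, 0, 0, 0, 0, 0, -0.0068, -0.0068, -0.0068, -0.0068, -0.0068, -0.0068, -0.0068, 0, 0, 0, 0, 0, 0], "ty":[0, 0, 0, 0, 0, 0, 0, -0.0732, -0.0732, -0.0732, -0.0732, -0.0732, -0.0732, -0.0732, 0, 0, 0, 0, 0, 0], "tz":[0, 0, 0, -0.02, -0.06, -0.07, -0.05, 0, 0, 0, 0, 0, 0, 0, 0, 0, 0, 0, 0, 0], "rz":[0, 0, 0, 0, 0, 0, 0, 0, 0, 0, 0, 0, 0, -0.036, -0.036, -0.036, -0.036, -0.036, 0, 0]}
}}

```text
time: 19.05
tool_pos: [0.4623, -0.1187, 0.1179]
ee_rot: [3.141, -0.0, 0.443]
wrist_force: [0.2, -1.5, -0.4]
width: 0.0538
finger_force: 0.0
```

```bash
python3 to.py .4625 -.119 .004 25.6
python3 - <<'E'
from bench import *
import cv2
cv2.imwrite('pics/w7.png',cv2.resize(snapshot('wrist')['color'][100:384,60:460],None,fx=2,fy=2,interpolation=cv2.INTER_CUBIC))
E
```

```text
t 19.05 pos [ 0.4623 -0.1187  0.1179] yaw 25.38 w 0.0538 j6 0.76
delta tool [-0.      0.0003  0.1139] turn -0.0038
```

View pics/w7.png

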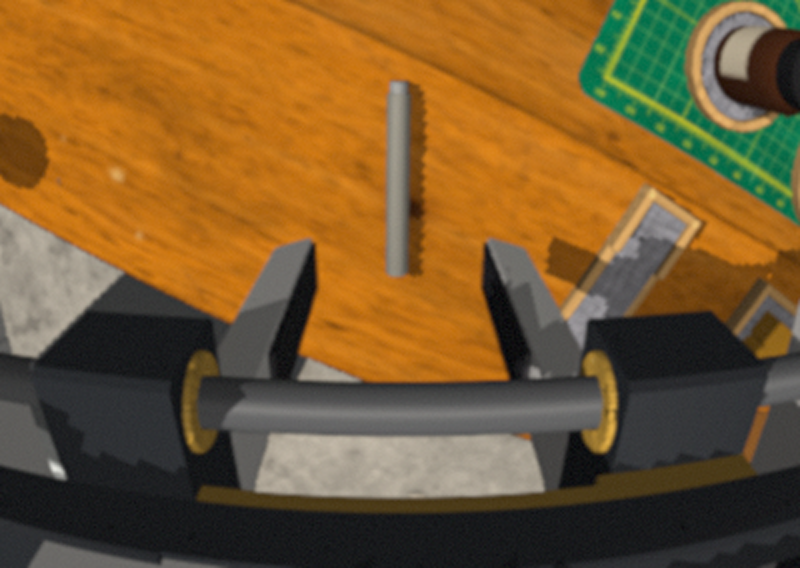

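The setter runs from (398,83) to (398,275), aligned with the tool and centred between the fingers.

In the tool's units: 0.03 m / 0.5 = 0.06, 0.015 m / 0.5 = 0.03.

```bash
python3 - <<'E'
from tri import *
s=snapshot('wrist'); c=lambda u,v:(60+(u+.5)/2-.5,100+(v+.5)/2-.5)
a,b=[wplane(s,c(*p),.011) for p in((398,83),(398,275))]; print((a+b)/2,np.linalg.norm(a-b),np.degrees(np.arctan2(*(a-b)[::-1])))
E
```

```text
[ 0.46282646 -0.1190556 ] 0.09883180323643083 25.342512323629496
```

Emit:
{"op": "creep_tool", "data": {
  "rows": {"aperture":[0.054, 0.054, 0.054, 0.054, 0.054, 0.054, 0.054], "tx":[0, 0, 0, 0, 0, 0, 0], "ty":[0, 0, 0, 0, 0, 0, 0], "tz":[0.06, 0.06, 0.06, 0.03, 0.008, 0, 0], "rz":[0, 0, 0, 0, 0, 0, 0]}
}}

```text
time: 19.73
tool_pos: [0.4631, -0.1191, 0.0095]
ee_rot: [3.141, -0.001, 0.445]
wrist_force: [0.3, 0.2, -0.1]
width: 0.0538
finger_force: 0.0
```

```bash
python3 to.py .4625 -.119 .004 25.6
```

```text
t 19.73 pos [ 0.4631 -0.1191  0.0095] yaw 25.5 w 0.0538 j6 0.76
delta tool [-0.0004 -0.0004  0.0055] turn -0.0018
```

In the tool's units: 0.005 m / 0.5 = 0.01.

Emit:
{"op": "creep_tool", "data": {
  "rows": {"aperture":[0.054, 0.054, 0.054, 0, 0, 0, 0, 0, 0, 0, 0], "tx":[0, 0, 0, 0, 0, 0, 0, 0, 0, 0, 0], "ty":[0, 0, 0, 0, 0, 0, 0, 0, 0, 0, 0], "tz":[0.01, 0, 0, 0, 0, 0, 0, 0, 0, 0, 0], "rz":[0, 0, 0, 0, 0, 0, 0, 0, 0, 0, 0]}
}}

```text
time: 20.65
tool_pos: [0.4622, -0.1187, 0.0035]
ee_rot: [-3.141, -0.0, 0.446]
wrist_force: [-0.6, 0.2, 0.6]
width: 0.0111
finger_force: 30.0
```

```bash
python3 to.py .4625 -.119 .004 25.6
```

```text
t 20.65 pos [ 0.4622 -0.1187  0.0035] yaw 25.54 w 0.0111 j6 0.75
delta tool [ 0.0001  0.0004 -0.0005] turn -0.001
```

Emit:
{"op": "creep_tool", "data": {
  "rows": {"aperture":[0, 0, 0, 0, 0, 0, 0, 0, 0, 0, 0, 0, 0, 0], "tx":[0, 0, 0, -0.0334, -0.0334, -0.0334, -0.0334, 0, 0, 0, 0, 0, 0, 0], "ty":[0, 0, 0, 0.0592, 0.0592, 0.0592, 0.0592, 0, 0, 0, 0, 0, 0, 0], "tz":[-0.02, -0.06, -0.08, 0, 0, 0, 0, 0, 0, 0, 0, 0, 0, 0], "rz":[0, 0, 0, 0, 0, 0, 0, 0.0344, 0.0344, 0.0344, 0.0344, 0.0344, 0, 0]}
}}

```text
time: 21.82
tool_pos: [0.4531, -0.2544, 0.0839]
ee_rot: [3.142, -0.0, -0.091]
wrist_force: [0.6, -0.5, -0.2]
width: 0.0113
finger_force: 30.0
```

```bash
python3 to.py .4535 -.2545 .013 -5.4
python3 - <<'E'
from bench import *
import cv2
cv2.imwrite('pics/w8.png',cv2.resize(snapshot('wrist')['color'][100:384,60:460],None,fx=2,fy=2,interpolation=cv2.INTER_CUBIC))
E
```

```text
t 21.82 pos [ 0.4531 -0.2544  0.0839] yaw -5.24 w 0.0113 j6 1.04
delta tool [0.0004 0.     0.0709] turn 0.0028
```

View pics/w8.png

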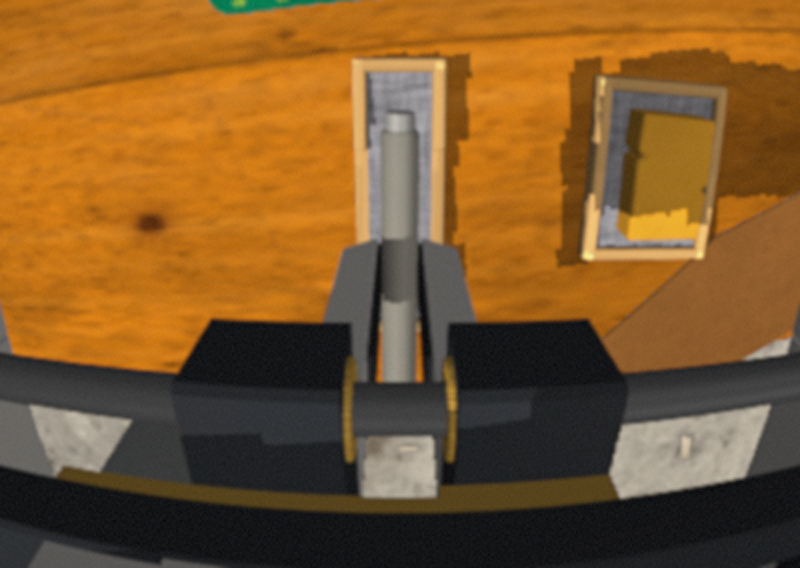

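The setter lies along its tray: setter column 398, tray columns 353–446, far rim at row 59. The wax sits inside its rim at right.

Careful with the scale: shifts go in shares of 500 mm and turns go in shares of pi rad. That gives: 0.03 m / 0.5 = 0.06, 0.02 m / 0.5 = 0.04.

```bash
python3 - <<'E'
from tri import *
s=snapshot('wrist'); c=lambda u,v:(60+(u+.5)/2-.5,100+(v+.5)/2-.5)
a,b=[wplane(s,c(*p),.012) for p in((353,59),(446,59))]
m=(a+b)/2; u=np.array([-(b-a)[1],(b-a)[0]]); u/=np.linalg.norm(u)
print('tray',m-.064*u,'yaw',np.degrees(np.arctan2(u[1],u[0])),np.linalg.norm(b-a))
e=wplane(s,c(398,112),.0839-.0035+.010); h=np.array([np.cos(.091),-np.sin(.091)]); print('setter mid',e-.05*h)
E
```

```text
tray [ 0.45250925 -0.2554766 ] yaw -5.255395735077431 0.038926287712376856
setter mid [ 0.45443538 -0.25525694]
```

Emit:
{"op": "creep_tool", "data": {
  "rows": {"aperture":[0, 0, 0, 0, 0, 0, 0], "tx":[0, 0, 0, 0, 0, 0, 0], "ty":[0, 0, 0, 0, 0, 0, 0], "tz":[0.06, 0.04, 0.02, 0.008, 0, 0, 0], "rz":[0, 0, 0, 0, 0, 0, 0]}
}}

```text
time: 22.5
tool_pos: [0.4541, -0.2551, 0.021]
ee_rot: [3.14, -0.002, -0.094]
wrist_force: [-0.7, 0.0, -0.3]
width: 0.0111
finger_force: 30.0
```

```bash
python3 to.py .4535 -.2545 .0115 -5.4
```

```text
t 22.5 pos [ 0.4541 -0.2551  0.021 ] yaw -5.38 w 0.0111 j6 1.04
delta tool [-0.0006 -0.0005  0.0095] turn 0.0003
```

In the tool's units: 0.004 m / 0.5 = 0.008, 0.003 m / 0.5 = 0.006.

Emit:
{"op": "creep_tool", "data": {
  "rows": {"aperture":[0, 0, 0, 0, 0, 0], "tx":[-0.0014, 0, 0, 0, 0, 0], "ty":[0, 0, 0, 0, 0, 0], "tz":[0.008, 0.006, 0.004, 0, 0, 0], "rz":[0, 0, 0, 0, 0, 0]}
}}

```text
time: 23.0
tool_pos: [0.4526, -0.2545, 0.0115]
ee_rot: [3.141, -0.001, -0.094]
wrist_force: [-1.6, 1.3, 6.1]
width: 0.0113
finger_force: 30.0
```

```bash
python3 to.py .4535 -.2545 .0115 -5.4
```

```text
t 23.0 pos [ 0.4526 -0.2545  0.0115] yaw -5.4 w 0.0113 j6 1.04
delta tool [ 0.0009 -0.0001 -0.    ] turn 0.0001
```

In the tool's units: -0.04 m / 0.5 = -0.08, -0.03 m / 0.5 = -0.06.

Emit:
{"op": "creep_tool", "data": {
  "rows": {"aperture":[0.032, 0.032, 0.032, 0.032, 0.032, 0.032, 0.032, 0.032, 0.032, 0.032, 0.032, 0.032, 0.032, 0.032, 0.032], "tx":[0, 0, 0, 0, 0, 0, 0, 0, -0.07, -0.07, -0.07, -0.07, -0.07, 0, 0], "ty":[0, 0, 0, 0, 0, 0, 0, 0, 0, 0, 0, 0, 0, 0, 0], "tz":[0, 0, 0, -0.02, -0.06, -0.08, -0.08, -0.08, 0, 0, 0, 0, 0, 0, 0], "rz":[0, 0, 0, 0, 0, 0, 0, 0, 0, 0, 0, 0, 0, 0, 0]}
}}

```text
time: 24.25
tool_pos: [0.2775, -0.238, 0.1713]
ee_rot: [3.14, -0.002, -0.097]
wrist_force: [0.2, 0.1, 0.0]
width: 0.0321
finger_force: 0.0
```

```bash
python3 - <<'E'
from bench import *
import cv2, numpy as np
a=snapshot('top')['color'][160:270,285:385]; b=snapshot('scene')['color'][185:285,225:365]
a=cv2.resize(a,None,fx=4,fy=4,interpolation=cv2.INTER_CUBIC); b=cv2.resize(b,(400,286),interpolation=cv2.INTER_CUBIC)
im=np.zeros((440,800,3),np.uint8); im[:440,:400]=a; im[:286,400:]=b; cv2.imwrite('pics/end.png',im)
E
```

```text
(no output)
```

View pics/end.png

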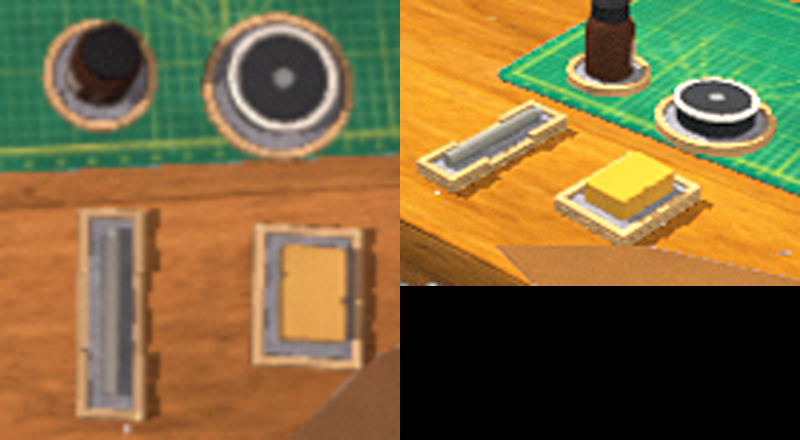

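Top and scene views both show the four objects inside their trays. Tin lid centre is at (284,78) with its tray at (279,84), and the wax spans columns 281–349, rows 243–342. I'll check that they clear the rims once height is accounted for.

```bash
python3 - <<'E'
from tri import *
Pt=P('top'); c=lambda u,v:(285+(u+.5)/4-.5,160+(v+.5)/4-.5)
pl=lambda p,z:plane(Pt,c(*p),z).round(4)
print('tin',pl((284,78),.028),'tray',pl((279,84),.012))
print('jar',pl((109,51),.078),'tray',pl((100,74),.012))
w=[pl(p,.026) for p in((282,246),(345,245),(347,341),(281,340))]; t=[pl(p,.012) for p in((256,225),(366,229),(362,367),(253,363))]
print('wax',np.mean(w,0),np.array(w).tolist(),'tray',np.mean(t,0))
print('set',(pl((114,230),.02)+pl((111,394),.02))/2,'tray',np.mean([pl(p,.012) for p in((80,210),(147,210),(142,419),(78,417))],0), get_obs()['time'])
E
```

```text
tin [ 0.5907 -0.3706] tray [ 0.5904 -0.3709]
jar [ 0.6025 -0.2573] tray [ 0.6031 -0.2597]
wax [ 0.458025 -0.37535 ] [[0.4873, -0.3592], [0.4858, -0.3973], [0.4281, -0.3922], [0.4309, -0.3527]] tray [ 0.457775 -0.375775]
set [ 0.45425 -0.25415] tray [ 0.45405  -0.254625] 24.4
```

All four are centred to within 2.5 mm, so I'll hand in.

```bash
python3 -c "
from bench import *
print(close_job())"
```

```text
the job is handed in; nothing more can be done
None
```

The tin, jar, wax cake and setter are each in their own tray, within about 2.5 mm of centre in the top view, placed in that order in about 24 s; the spool and tape roll were left alone, and the job is handed in (no verdict was returned).

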